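# Slide the locked dish carriage up to the code reader

### The job

Press the red button at the rear of the dish carriage with the fingertips and, keeping it held down all the way, slide the carriage along its rods until it is fully up against the blue end stop. Then let the button spring up so that the carriage stays locked there. Nothing needs gripping and nothing may be lifted: do not touch the dish, which must stay lying in its ring, do not shift the stop, and leave the other things standing about where they are.

Things in the scene. Friction and masses are not known exactly. Their poses are not given: they have to be found in the camera images.
- stage: slide stage fixed to the bench: grey bed 140 (x) x 410 (y) x 8 mm, two steel rods along its own y, end blocks 32 mm high. Origin: centre of the bed's underside, on the worktop; own x points away from the robot at yaw 0, z up. The carriage travels forwards along the stage's own -y. All on the stage turns with it (yaw -0.4 to 0.4).
- carriage (a joint): position of the carriage, m, 0 at the start, growing towards the blue stop (stage's -y); it meets the stop at 0.110 + end_stop. A lock bar under the button locks it at the start and again at the stop (click, within 3 mm of it); with the button 5 mm or more down it slides with about 1.5 N plus 6 N per m/s. Black plate 116 x 183 x 8 mm, top 38 mm above the worktop, dish in front, button at the rear (+y).
- release_button (a joint): depth of the red button, m: 0 up (lock bar out), 0.010 fully down, straight down. The lock bar is clear from 0.0045. Spring: 3.5 N at the start, 8.5 N fully down. When let go it springs up by itself; within 3 mm of the stop the carriage is then locked there, farther away the lock bar is in the way of the stop's catch.
- button_top (a point): centre of the top of the red ribbed button, 46 (x) x 34 (y) mm, level, 68 mm above the worktop when up; moves down with it. Axes as the stage. Its grey housing, 60 mm wide, is level with the button when that is fully down; the dish's edge is 42 mm from here towards the stage's -y.
- rest_face (a point): middle of the front face of the grey thumb rest, an upright plate 60 (x) x 8 (y) mm, 20 mm behind the button's centre (stage's +y), its top 80 mm above the worktop: a fingertip on the button can also push against it towards -y.
- end_stop (a joint): setting of the blue end stop along the stage, m, 0 to 0.06, 0 being 110 mm from the nose's start, growing in the stage's -y; clamped tight, it stays where it is (differs from run to run).
- nose (a point): middle of the carriage's leading (-y) edge, 34 mm above the worktop. Axes as the stage.
- stop_face (a point): middle of the rubber face of the blue end stop (120 x 24 mm block, 45 mm high, black knob on top to 65 mm), 34 mm above the worktop. Axes as the stage. The carriage is home when nose meets this point. A white code reader, top 82 mm above the worktop, is fixed to the stop behind the rods (stage x +80 to +116 mm, y +34 to +90 mm from here).
- dish_seat (a point): centre of the dish's seat on the carriage, 38 mm above the worktop, 92 mm in front (-y) of the button's centre; ring round it 10 mm high.
- dish: closed round glass dish with pink medium, 100 dia x 26 mm, 58 g, loose, lying in the ring on the carriage; origin at the centre of its underside, top 64 mm above the worktop.
- pot_a: small white sample pot with push lid, 37 dia x 42 mm, loose, in front of the stage on the left; origin at the centre of its underside; leave it alone
- pot_b: small white sample pot with push lid, 37 dia x 42 mm, loose, in front of the stage on the right; origin at the centre of its underside; leave it alone
- dropper: amber dropper bottle with black teat, 34 dia x 84 mm, loose, behind the stage; origin at the centre of its underside; leave it alone
- flask: conical flask with a little red medium, 67 dia x 108 mm, loose, on the right; origin at the centre of its underside; leave it alone
- amber_bottle: amber reagent bottle with black cap, 68 dia x 118 mm, loose, on the right; origin at the centre of its underside; leave it alone
- marker: black marker pen lying on the bench, 132 x 12 x 13 mm, loose, on the right; origin at the centre of its underside; leave it alone
Mind the look-alikes: they are no part of the job. What is shaped like the dish but black or purple is not meant.

How it is judged:
On the way, in this order (a step that is already met when the one before it is completed fails the run):
1. the button is pressed down by the fingers while the carriage is still where it started (value of joint release_button above 0.004 m and contact force between the fingers and release_button above 0.5 N and distance of nose from where it was at the start of the episode below 0.012 m), for 0.05 s.
2. the carriage is against the stop (within 4 mm) with the button still held down (y of nose in the frame of stop_face below 0.004 m and value of joint release_button above 0.004 m and contact force between the fingers and release_button above 0.5 N), for 0.05 s.
At the end, for the whole second after the job is handed in: The carriage's nose is within 4 mm of the stop's face and at rest, the button is up again (less than 1 mm down), and the dish lies flat in its ring (within 8 mm of its centre, tilted less than 0.1 rad) (y of nose in the frame of stop_face below 0.004 m and value of joint release_button below 0.001 m and not (velocity of joint carriage above 0.01 m/s) and velocity of joint carriage above -0.01 m/s and horizontal distance between dish and dish_seat below 0.008 m and angle between dish's own z axis and vertical below 0.1 rad and z of dish in the frame of dish_seat below 0.005 m and linear speed of dish below 0.02 m/s); the robot touches nothing.
It fails at once if the button comes up on the way (less than 2 mm down while the carriage is more than 15 mm from its start and more than 16 mm short of the stop) (value of joint release_button below 0.002 m and distance of nose from where it was at the start of the episode above 0.015 m and y of nose in the frame of stop_face above 0.016 m).
It fails at once if the dish is touched by the robot (contact force between any of the fingers, the arm and dish above 1 N).
It fails at once if the dish is lifted more than 10 mm off its seat or tipped more than 0.25 rad (z of dish in the frame of dish_seat above 0.01 m or angle between dish's own z axis and vertical above 0.25 rad).
It fails at once if the end stop is shifted more than 4 mm (distance of stop_face from where it was at the start of the episode above 0.004 m).
It fails at once if a bystander is moved more than 15 mm or lifted (distance of any of pot_a, pot_b, dropper, flask, amber_bottle, marker from where it was at the start of the episode above 0.015 m).
It also fails if it takes over 48 s, if anything falls off the work surface, if the arm or the gripper's body presses on something with over 40 N, if the wrist force passes 120 N, or if a joint passes its speed limit or range.

### The arm

A 7-joint arm with a two-finger parallel gripper is mounted at the origin on a cart in front of the work surface, level with it; the furniture and walls round the work are solid. World frame = base frame: x ahead of the robot, y to its left, z up, the work surface at z = 0. Lengths are in m, angles in rad, forces in N, time in s.
With the tool pointing down it reaches from about 0.4 to 0.85 m from the base axis. Payload 6.9 kg.
Tool frame: the origin (TCP) lies at the very end of the fingers, on their centre line; the grasp point (between the pads) lies 19 mm behind it; z points along the fingers, y is the line along which they close (so a half turn about z gives the same grasp; the last joint's range is limited). The gripper opens to 85 mm and grips with 20 to 120 N. Pads are 22 mm wide; open, the fingers measure 114 mm over their backs; the gripper's body (76 mm by 85 mm) begins 54 mm behind the grasp point. The pads swing forward as they close: fully open they stand 13 mm farther back than shut.
Start: joints at [-1.137, 0.507, -0.238, 1.5, 0.126, 1.149, -0.155], TCP at [0.201, 0.592, 0.231] pointing down, gripper open.
Joint ranges: [-3.08, 3.08], [-0.24, 2.05], [-1.43, 1.35], [0, 2.5], [-1.52, 4.66], [0.17, 1.96], [-2.89, 2.89]. Speed limits (rad/s): [2.39, 2.39, 3.14, 3.14, 3.14, 3.14, 3.14].

### API

Orientations are given as a rotation vector (axis times angle).
In Python, from plant import * gives the robot as it stands. The module is installed in compiled form; this text tells all that it offers.
- The arm moves only by the tool play_rows, never from a script. Its argument "steps" is a list of rows, each a list of 7 numbers: the shift along the tool's x, y, z scaled (see below), then the turn, a rotation vector about the tool's x, y, z scaled (see below), then the gripper's target within -1 to 1 (shut at 1, half-way at 0, fully open at -1). In form: [[dx, dy, dz, rx, ry, rz, jaw], ...]. A call has exactly 8 rows; each row shifts and turns the commanded pose from where the row before left it, along the tool's axes as they then stand; what a row does not reach is not made up. The controller multiplies each number of a shift by 0.04 m and each number of a turn by 6 degrees. A row lasts 1/10 s, in which the tool goes at most 50 mm and 8.59 degrees, less where a joint would pass 70% of its speed; a pose out of reach is approached as far as the arm can. A call with a number of a shift or a turn outside -1 to 1 is refused whole. A call with a gripper value outside its range is refused whole. The fingers move at their own pace and stop on an object; "grip_force" is the grip in N (left out, the last holds). Time passes only in rows, so rows that do not move let the fingers close, or fill a call up. It gives the time, the measured TCP pose, the force, the opening and the grip force at its end, in the units of the state.
- sense(): the state, without advancing time (a new reading comes with each control period).
- get_image(name): name is "scene" or "top"; returns the picture (400x640x3 uint8, red, green, blue); there is no depth.
- camera_params(name): a dict with "fx", "fy", "cx", "cy" (pixels), "k1" (the pictures are not rectified: a ray, as slopes to the right and down, at radius r is drawn at 1 + k1 r^2 times it, then the intrinsics apply), "rvec" (rotation vector, rad) and "tvec" (3), from world to camera coordinates, as OpenCV has them. Camera axes: x right, y down, z forward; pixel columns grow to the right and rows downward; lengths in m; the calibration is good to about 2 mm. A picture is of the moment at which its call begins. camera_params takes no time and is no camera call.
- hand_in(): hands the job in; it is judged then, once.
Trained networks look in the newest picture that a camera, given by its name, has taken for a name from the list of things; names that differ only in an ending like _2 or _b are one class to them, and where a whole thing is asked for, a point or a joint stands for the part that bears it (a point fixed in the world has none). Each returns a list of dicts, best first, with "confidence" (0 to 1); they miss things now and then, are a little off and sometimes report something else, mostly with a low value. They report only what shows in the picture. A call takes as long as a camera call. They do not tell look-alikes from the thing itself.
- find_in(camera, thing): "point" ([x, y, z] in m, in world coordinates, good to about 4 mm: the middle of the surface that is visible of it).
The state is a dict: "time": time; "joint_pos": joint angles; "joint_velocities": joint speeds; "joint_efforts": joint torques, N m; "ee_pos": TCP position; "tool_rot": TCP orientation; "wrist_force": force on the tool from outside, world axes, zero at the start; "ft_torque": the same for the moment, N m; "opening": finger opening in m; "grasp_force": force on a finger pad.
Only numpy, scipy, OpenCV 4.12 (cv2) and the standard library are available. Lean on these libraries where they do the work, as an engineer would, in place of code of your own. Each camera call takes 0.05 s, during which the arm holds its last target. There are 200 camera calls.

## Working session

There is one attempt and no reset: what is moved stays moved. The work goes in short steps, Python scripts to look and compute and a tool call to move; the robot and the scene stay as the last step left them, time stands still between calls to the robot, and variables do not carry over. Pictures are saved under pics/ and viewed, at most 12 in all, crops included, and the job is handed in when it is done.

Besides the shell and the picture viewer there is one more tool, called after "Request:" as name(argument=value, ...) on one line, values as JSON. play_rows: Moves the arm, as the interface text tells. Shifts and turns lie within -1 to 1; 1 stands for 0.04 m of shift or 6 degrees of turn. Its arguments: {"type":"object","properties":{"steps":{"type":"array"},"grip_force":{"type":"number"}},"required":["steps"]}

```bash
mkdir -p pics; cat > h.py <<'E'
from plant import *
import numpy as np, cv2
from scipy.spatial.transform import Rotation as R
def pix2world(cam,uv,z):
    p=camera_params(cam);Rm=R.from_rotvec(np.ravel(p['rvec'])).as_matrix();t=np.ravel(p['tvec'])
    K=np.array([[p['fx'],0,p['cx']],[0,p['fy'],p['cy']],[0,0,1.]])
    s=cv2.undistortPoints(np.array([[uv]],float),K,np.array([p['k1'],0,0,0]))[0,0]
    d=Rm.T@np.array([s[0],s[1],1]);c=-Rm.T@t
    return c+d*(z-c[2])/d[2]
def world2pix(cam,P):
    p=camera_params(cam)
    K=np.array([[p['fx'],0,p['cx']],[0,p['fy'],p['cy']],[0,0,1.]])
    return cv2.projectPoints(np.atleast_2d(P).astype(float),np.ravel(p['rvec']),np.ravel(p['tvec']),K,np.array([p['k1'],0,0,0]))[0][:,0]
E
python3 - <<'E'
from h import *
for c in("scene","top"):
    cv2.imwrite(f"pics/{c}0.png",get_image(c)[:,:,::-1])
    for n in("button_top","stop_face","dish","rest_face","nose","dropper","flask","amber_bottle","pot_a"):
        print(c,n,[(np.round(d['point'],3).tolist(),round(d['confidence'],2)) for d in find_in(c,n)][:3])
s=sense();print(s['time'],s['ee_pos'],s['tool_rot'],s['wrist_force'],R.from_rotvec(s['tool_rot']).as_matrix().round(3))
E
```

```text
scene button_top [([0.591, 0.124, 0.069], 0.58)]
scene stop_face [([0.554, -0.128, 0.048], 0.88)]
scene dish [([0.729, 0.318, 0.024], 0.87), ([0.56, 0.036, 0.066], 0.7), ([0.607, 0.262, 0.027], 0.68)]
scene rest_face [([0.571, 0.107, 0.04], 0.71)]
scene nose [([0.571, 0.106, 0.044], 0.82)]
scene dropper [([0.683, 0.002, 0.04], 0.51)]
scene flask [([0.629, -0.422, 0.048], 0.94)]
scene amber_bottle [([0.527, -0.478, 0.087], 0.59)]
scene pot_a [([0.444, 0.058, 0.041], 0.77), ([0.386, -0.118, 0.04], 0.58)]
top button_top [([0.596, 0.134, 0.062], 0.43), ([0.373, -0.418, 0.01], 0.43)]
top stop_face [([0.56, -0.126, 0.046], 0.79)]
top dish [([0.568, 0.043, 0.066], 0.88), ([0.512, -0.35, 0.029], 0.77), ([0.738, 0.322, 0.027], 0.72)]
top rest_face [([0.583, 0.104, 0.043], 0.91)]
top nose [([0.585, 0.104, 0.043], 0.59), ([0.453, 0.065, 0.044], 0.16)]
top dropper [([0.681, 0.006, 0.041], 0.55)]
top flask [([0.632, -0.412, 0.044], 0.75)]
top amber_bottle [([0.539, -0.462, 0.092], 0.56)]
top pot_a [([0.394, -0.115, 0.043], 0.61)]
1.0 [0.2012781  0.59172471 0.23129296] [5.12610683e-01 3.09946594e+00 8.46659096e-05] [-0.70814347 -0.44473994 -0.27861287] [[-0.947  0.322  0.   ]
 [ 0.322  0.947  0.   ]
 [-0.     0.    -1.   ]]
```

View pics/top0.png

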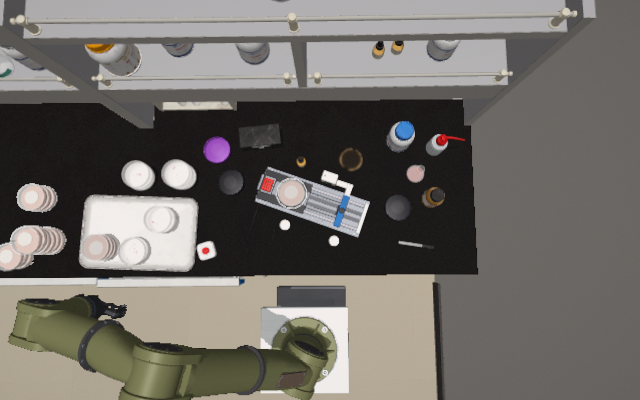

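View pics/scene0.png

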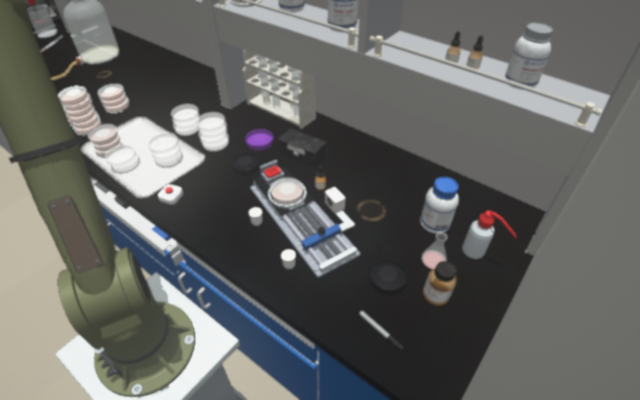

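```bash
python3 - <<'E'
import cv2
a=cv2.imread('pics/top0.png')[155:250,240:380]
cv2.imwrite('pics/c1.png',cv2.resize(a,None,fx=5.7,fy=5.7,interpolation=cv2.INTER_CUBIC))
a=cv2.imread('pics/scene0.png')[150:280,230:370]
cv2.imwrite('pics/c2.png',cv2.resize(a,None,fx=4.5,fy=4.5,interpolation=cv2.INTER_CUBIC))
E
```

```text
(no output)
```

View pics/c1.png

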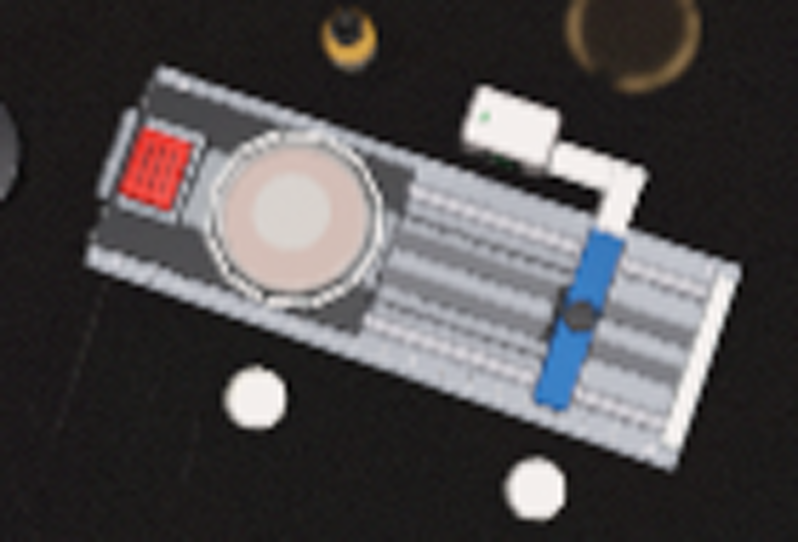

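View pics/c2.png

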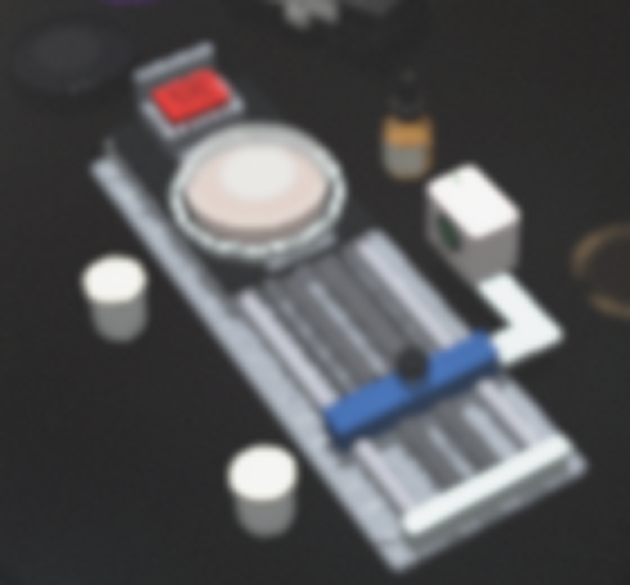

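```bash
python3 - <<'E'
from h import *
for c,b in(("top",(255,175,280,197)),("scene",(255,160,290,185))):
    im=cv2.imread(f'pics/{c}0.png').astype(int)
    m=(im[:,:,2]>150)&(im[:,:,1]<90)&(im[:,:,0]<90);mm=np.zeros_like(m);x0,y0,x1,y1=b;mm[y0:y1,x0:x1]=m[y0:y1,x0:x1]
    v,u=np.nonzero(mm);print(c,len(u),u.mean(),v.mean(),pix2world(c,(u.mean(),v.mean()),.068))
def cr(p):return (240+(p[0]+.5)/5.7-.5,155+(p[1]+.5)/5.7-.5)
def cs(p):return (230+(p[0]+.5)/4.5-.5,150+(p[1]+.5)/4.5-.5)
C=np.array([pix2world('top',cr(p),.008) for p in((90,262),(673,467),(740,265),(160,68))])
print(C.round(4),'centre',C.mean(0)); d=(C[1]+C[2]-C[0]-C[3])/2;print(np.linalg.norm(d),'yaw',np.arctan2(d[0],-d[1]))
e=(C[3]+C[2]-C[0]-C[1]);print('yaw2',np.arctan2(e[1],e[0]))
st=pix2world('top',cr((563,317)),.045);no=pix2world('top',cr((387,251)),.038)
st2=pix2world('scene',cs((408,372)),.045)
print('stop',st,st2,'nose',no,np.linalg.norm((st-no)[:2]))
yaw=np.arctan2(d[0],-d[1]);f=np.array([np.sin(yaw),-np.cos(yaw)])
print('dish',[pix2world('top',cr((292,213)),.064)])
print('f',f,'dist along',f@(st-no)[:2])
E
```

```text
top 116 266.7931034482759 184.31034482758622 [0.59640627 0.12997645 0.068     ]
scene 113 271.5132743362832 170.90265486725664 [0.59488609 0.12928164 0.068     ]
[[ 0.5439  0.1808  0.008 ]
 [ 0.4062 -0.2009  0.008 ]
 [ 0.538  -0.2472  0.008 ]
 [ 0.6733  0.1355  0.008 ]] centre [ 0.5403376  -0.03295627  0.008     ]
0.4059054982346841 yaw -0.3429414196441005
yaw2 -0.33720113846730926
stop [ 0.5016312  -0.12960004  0.045     ] [ 0.50431175 -0.13353694  0.045     ] nose [ 0.54604204 -0.01647496  0.038     ] 0.12153026918145526
dish [array([0.56808202, 0.04287912, 0.064     ])]
f [-0.33625868 -0.94176966] dist along 0.12147129865080218
```

Request:
play_rows(steps=[[-0.4,-0.25,0,0,0,0.13,1],[-0.8,-0.5,0,0,0,0,1],[-0.8,-0.5,0,0,0,0,1],[-0.8,-0.5,0,0,0,0,1],[-0.8,-0.5,0,0,0,0,1],[-0.8,-0.5,0,0,0,0,1],[-0.8,-0.5,0,0,0,0,1],[-0.8,-0.5,0,0,0,0,1]])

```text
time: 1.8
ee_pos: [0.3787, 0.3676, 0.2315]
tool_rot: [0.536, 3.095, -0.0]
wrist_force: [0.6, -0.2, -0.7]
opening: -0.0
grasp_force: 0.0
```

Request:
play_rows(steps=[[-0.8,-0.5,0,0,0,0,1],[-0.8,-0.5,0,0,0,0,1],[-0.8,-0.5,0,0,0,0,1],[-0.8,-0.5,0,0,0,0,1],[-0.8,-0.5,0,0,0,0,1],[-0.8,-0.5,0,0,0,0,1],[-0.4,-0.25,0,0,0,0,1],[0,0,0,0,0,0,1]])

```text
time: 2.6
ee_pos: [0.5316, 0.173, 0.2311]
tool_rot: [0.545, 3.093, -0.003]
wrist_force: [0.5, 0.1, -0.6]
opening: -0.0001
grasp_force: 0.0
```

```bash
cat > t.py <<'E'
from h import *
import sys
s=sense();M=R.from_rotvec(s['tool_rot']).as_matrix();p=np.array(s['ee_pos'])
print(s['time'],p.round(4),M.round(4).tolist(),np.round(s['wrist_force'],2),s['opening'],np.round(s['joint_pos'],2))
y=-.342;S=np.array([[np.cos(y),-np.sin(y)],[np.sin(y),np.cos(y)]])
B=np.array([.5955,.1295]);print('tip in stage axes from button start',(S.T@(p[:2]-B)).round(4))
t=np.r_[B,float(sys.argv[1])];print('units to target',(M.T@(t-p)/.04).round(3))
E
python3 t.py .1
```

```text
2.6 [0.5316 0.173  0.2311] [[-0.9399, 0.3416, 0.0007], [0.3416, 0.9399, -0.0022], [-0.0014, -0.0018, -1.0]] [ 0.52  0.14 -0.56] -0.00013348588509970043 [-0.28  0.4  -0.12  1.68  0.06  1.07  0.8 ]
tip in stage axes from button start [-0.0748  0.0196]
units to target [-1.868 -0.471  3.282]
```

Request:
play_rows(steps=[[-0.6,-0.16,0,0,0,0,1],[-0.6,-0.16,0,0,0,0,1],[-0.6,-0.13,0.4,0,0,0,1],[-0.07,0,0.9,0,0,0,1],[0,0,0.9,0,0,0,1],[0,0,0.8,0,0,0,1],[0,0,0.28,0,0,0,1],[0,0,0,0,0,0,1]])

```text
time: 3.4
ee_pos: [0.593, 0.1361, 0.0989]
tool_rot: [-0.533, -3.093, 0.002]
wrist_force: [0.2, 0.3, 0.4]
opening: -0.0001
grasp_force: 0.0
```

```bash
python3 t.py .075; python3 - <<'E'
from h import *
A=[]
for c,(x0,y0) in(("top",(235,150)),("scene",(235,130))):
    im=get_image(c)[:,:,::-1];A.append(cv2.resize(im[y0:y0+80,x0:x0+80],None,fx=5,fy=5,interpolation=cv2.INTER_CUBIC))
cv2.imwrite('pics/c3.png',np.hstack(A))
E
```

```text
3.4 [0.593  0.1361 0.0989] [[-0.9424, 0.3345, -0.0031], [0.3345, 0.9424, -0.0006], [0.0027, -0.0016, -1.0]] [0.23 0.28 0.37] -8.994194936179184e-05 [-0.2   0.61 -0.11  1.71  0.08  0.83  0.89]
tip in stage axes from button start [-0.0046  0.0053]
units to target [-0.116 -0.132  0.598]
```

View pics/c3.png

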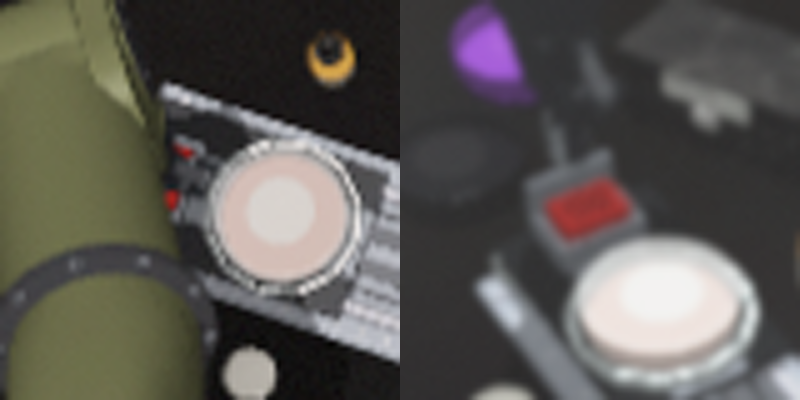

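```bash
python3 - <<'E'
from h import *
p=np.array(sense()['ee_pos']);w=world2pix('scene',[p,[.5955,.1295,.068]]);print(w,(w-[235,130])*5+[400,0])
im=get_image('scene')[:,:,::-1];cv2.imwrite('pics/c4.png',cv2.convertScaleAbs(cv2.resize(im[80:200,210:330],None,fx=5,fy=5,interpolation=cv2.INTER_CUBIC),alpha=2.2))
E
```

```text
[[268.8970327  161.82346733]
 [271.59358015 170.77206642]] [[569.48516348 159.11733666]
 [582.96790074 203.86033212]]
```

View pics/c4.png

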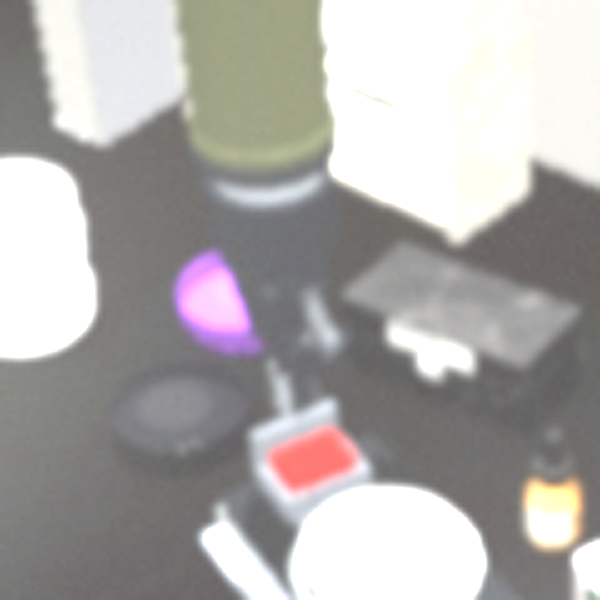

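Request:
play_rows(steps=[[-0.06,-0.05,0.1,0,0,0,1],[-0.06,-0.05,0.1,0,0,0,1],[0,0,0.1,0,0,0,1],[0,0,0.1,0,0,0,1],[0,0,0.1,0,0,0,1],[0,0,0.1,0,0,0,1],[0,0,0,0,0,0,1],[0,0,0,0,0,0,1]])

```text
time: 4.35
ee_pos: [0.5974, 0.1307, 0.0759]
tool_rot: [-0.534, -3.096, 0.0]
wrist_force: [0.5, 0.2, 0.3]
opening: 0.0
grasp_force: 0.0
```

```bash
python3 t.py .061
```

```text
4.35 [0.5974 0.1307 0.0759] [[-0.9423, 0.3348, -0.0003], [0.3348, 0.9423, -0.0001], [0.0003, -0.0002, -1.0]] [0.46 0.23 0.28] 1.0296402492472683e-05 [-0.19  0.64 -0.1   1.73  0.09  0.78  0.89]
tip in stage axes from button start [0.0014 0.0018]
units to target [ 0.035 -0.044  0.374]
```

Request:
play_rows(steps=[[0.02,0,0.1,0,0,0,1],[0,0,0.1,0,0,0,1],[0,0,0.1,0,0,0,1],[0,0,0.08,0,0,0,1],[0,0,0,0,0,0,1],[0,0,0,0,0,0,1],[0,0,0,0,0,0,1],[0,0,0,0,0,0,1]])

```text
time: 5.15
ee_pos: [0.5968, 0.1311, 0.0613]
tool_rot: [0.534, 3.096, 0.0]
wrist_force: [-2.7, -0.0, 5.3]
opening: -0.0003
grasp_force: 3.2
```

```bash
python3 t.py .060
```

```text
5.15 [0.5968 0.1311 0.0613] [[-0.9423, 0.3348, 0.0004], [0.3348, 0.9423, 0.0002], [-0.0003, 0.0003, -1.0]] [-2.68 -0.02  5.34] -0.0003038172145964015 [-0.19  0.66 -0.1   1.74  0.09  0.75  0.89]
tip in stage axes from button start [0.0007 0.0019]
units to target [ 0.017 -0.048  0.032]
```

Request:
play_rows(steps=[[0,0,0.02,0,0,0,1],[0,0,0.015,0,0,0,1],[0,0,0,0,0,0,1],[0,0,0,0,0,0,1],[0,0,0,0,0,0,1],[0,0,0,0,0,0,1],[0,0,0,0,0,0,1],[0,0,0,0,0,0,1]])

```text
time: 5.95
ee_pos: [0.5967, 0.131, 0.0599]
tool_rot: [0.534, 3.096, 0.0]
wrist_force: [-2.4, -0.2, 6.7]
opening: 0.0001
grasp_force: 3.5
```

```bash
python3 t.py .060;python3 t.py .060|head -1
```

```text
5.95 [0.5967 0.131  0.0599] [[-0.9423, 0.3348, 0.0004], [0.3348, 0.9423, 0.0001], [-0.0003, 0.0003, -1.0]] [-2.35 -0.22  6.73] 0.00011040959374475793 [-0.19  0.66 -0.1   1.74  0.09  0.74  0.89]
tip in stage axes from button start [0.0006 0.0019]
units to target [ 0.016 -0.046 -0.001]
5.95 [0.5967 0.131  0.0599] [[-0.9423, 0.3348, 0.0004], [0.3348, 0.9423, 0.0001], [-0.0003, 0.0003, -1.0]] [-2.35 -0.22  6.73] 0.00011040959374475793 [-0.19  0.66 -0.1   1.74  0.09  0.74  0.89]
```

Request:
play_rows(steps=[[0,-0.05,0.005,0,0,0,1],[0,-0.1,0.005,0,0,0,1],[0,-0.1,0,0,0,0,1],[0,-0.1,0,0,0,0,1],[0,-0.1,0,0,0,0,1],[0,-0.1,0,0,0,0,1],[0,-0.1,0,0,0,0,1],[0,-0.05,0,0,0,0,1]])

```text
time: 6.75
ee_pos: [0.5875, 0.1051, 0.0597]
tool_rot: [0.533, 3.095, 0.002]
wrist_force: [-1.6, 2.3, 8.0]
opening: 0.0001
grasp_force: 3.6
```

```bash
python3 t.py .060; python3 - <<'E'
from h import *
cv2.imwrite('pics/top5.png',cv2.resize(get_image('top')[155:250,240:380,::-1],None,fx=4,fy=4,interpolation=cv2.INTER_CUBIC))
E
```

```text
6.75 [0.5875 0.1051 0.0597] [[-0.9424, 0.3345, 0.0008], [0.3345, 0.9424, 0.0009], [-0.0005, 0.0012, -1.0]] [-1.6   2.27  8.02] 6.030885475193396e-05 [-0.15  0.64 -0.1   1.78  0.09  0.72  0.92]
tip in stage axes from button start [ 0.0006 -0.0257]
units to target [ 0.014  0.641 -0.008]
```

View pics/top5.png

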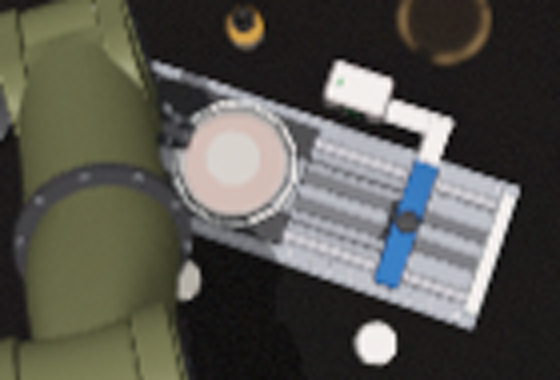

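Request:
play_rows(steps=[[0,-0.1,0,0,0,0,1],[0,-0.2,0,0,0,0,1],[0,-0.2,0,0,0,0,1],[0,-0.2,0,0,0,0,1],[0,-0.2,0,0,0,0,1],[0,-0.2,0,0,0,0,1],[0,-0.2,0,0,0,0,1],[0,-0.1,0,0,0,0,1]])

```text
time: 7.6
ee_pos: [0.5683, 0.0519, 0.0595]
tool_rot: [-0.534, -3.096, -0.001]
wrist_force: [-2.1, 1.4, 6.5]
opening: -0.0003
grasp_force: 3.6
```

Request:
play_rows(steps=[[0,-0.1,0,0,0,0,1],[0,-0.1,0,0,0,0,1],[0,-0.1,0,0,0,0,1],[0,-0.1,0,0,0,0,1],[0,-0.05,0,0,0,0,1],[0,-0.05,0,0,0,0,1],[0,0,0,0,0,0,1],[0,0,0,0,0,0,1]])

```text
time: 8.4
ee_pos: [0.5616, 0.0333, 0.0594]
tool_rot: [-0.533, -3.096, -0.0]
wrist_force: [-1.8, 1.4, 7.4]
opening: 0.0002
grasp_force: 3.6
```

```bash
python3 t.py .060
```

```text
8.4 [0.5616 0.0333 0.0594] [[-0.9424, 0.3346, -0.0002], [0.3346, 0.9424, 0.0003], [0.0003, 0.0002, -1.0]] [-1.81  1.39  7.41] 0.00015928887929582135 [-0.03  0.6  -0.11  1.88  0.1   0.67  1.03]
tip in stage axes from button start [ 0.0003 -0.102 ]
units to target [ 0.006  2.551 -0.014]
```

Travelled 104 mm; about 19 mm left. Creep on until the force rises.

Request:
play_rows(steps=[[0,-0.05,0,0,0,0,1],[0,-0.05,0,0,0,0,1],[0,-0.05,0,0,0,0,1],[0,-0.05,0,0,0,0,1],[0,-0.05,0,0,0,0,1],[0,-0.05,0,0,0,0,1],[0,0,0,0,0,0,1],[0,0,0,0,0,0,1]])

```text
time: 9.2
ee_pos: [0.5581, 0.0229, 0.0596]
tool_rot: [0.532, 3.095, 0.002]
wrist_force: [-1.9, 3.2, 7.7]
opening: 0.0
grasp_force: 3.6
```

Request:
play_rows(steps=[[0,-0.05,0,0,0,0,1],[0,-0.05,0,0,0,0,1],[0,-0.05,0,0,0,0,1],[0,0,0,0,0,0,1],[0,0,0,0,0,0,1],[0,0,0,0,0,0,1],[0,0,0,0,0,0,1],[0,0,0,0,0,0,1]])

```text
time: 10.0
ee_pos: [0.5574, 0.0177, 0.0599]
tool_rot: [0.531, 3.093, 0.004]
wrist_force: [0.3, 3.4, 6.7]
opening: 0.0
grasp_force: 3.5
```

```bash
python3 t.py .060; python3 - <<'E'
from h import *
cv2.imwrite('pics/top6.png',cv2.resize(get_image('top')[155:250,240:380,::-1],None,fx=5.7,fy=5.7,interpolation=cv2.INTER_CUBIC))
E
```

```text
10.0 [0.5574 0.0177 0.0599] [[-0.9427, 0.3336, 0.0035], [0.3336, 0.9427, 0.002], [-0.0026, 0.003, -1.0]] [0.26 3.43 6.74] 4.919919858357328e-05 [ 0.    0.6  -0.12  1.89  0.1   0.66  1.05]
tip in stage axes from button start [ 0.0016 -0.1181]
units to target [0.035 2.952 0.007]
```

View pics/top6.png

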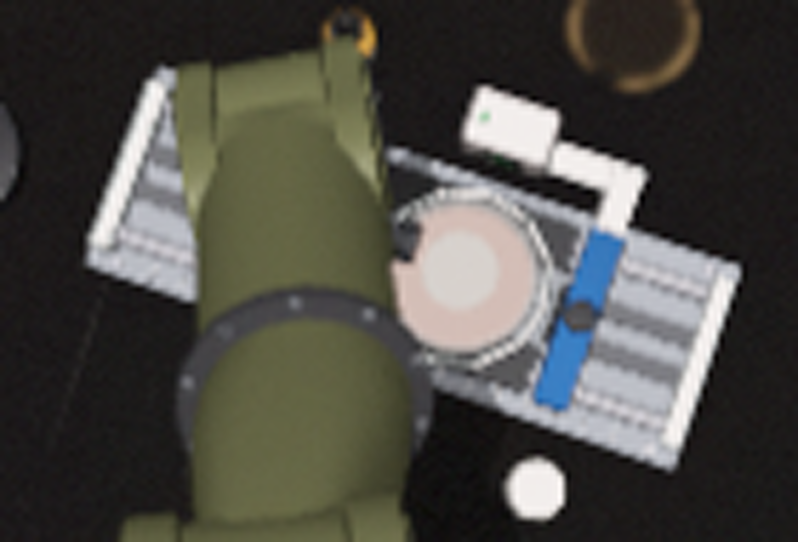

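Request:
play_rows(steps=[[0,-0.03,0.01,0,0,0,1],[0,-0.03,0,0,0,0,1],[0,-0.03,0,0,0,0,1],[0,-0.03,0,0,0,0,1],[0,0,0,0,0,0,1],[0,0,0,0,0,0,1],[0,0,0,0,0,0,1],[0,0,0,0,0,0,1]])

```text
time: 10.85
ee_pos: [0.5562, 0.0134, 0.0596]
tool_rot: [0.531, 3.093, 0.004]
wrist_force: [1.5, 5.1, 6.9]
opening: -0.0003
grasp_force: 3.5
```

```bash
python3 t.py .060
```

```text
10.85 [0.5562 0.0134 0.0596] [[-0.9427, 0.3335, 0.0042], [0.3335, 0.9427, 0.0021], [-0.0032, 0.0034, -1.0]] [1.54 5.15 6.9 ] -0.000271887303054956 [ 0.01  0.59 -0.12  1.9   0.11  0.65  1.06]
tip in stage axes from button start [ 0.0019 -0.1226]
units to target [4.200e-02 3.065e+00 1.000e-03]
```

```bash
python3 - <<'E'
from h import *
a=get_image('top')[185:240,305:360,::-1];b=get_image('scene')[185:265,270:350,::-1]
cv2.imwrite('pics/c7.png',np.hstack([cv2.resize(a,(400,400),interpolation=cv2.INTER_CUBIC),cv2.resize(b,(400,400),interpolation=cv2.INTER_CUBIC)]))
E
```

```text
(no output)
```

View pics/c7.png

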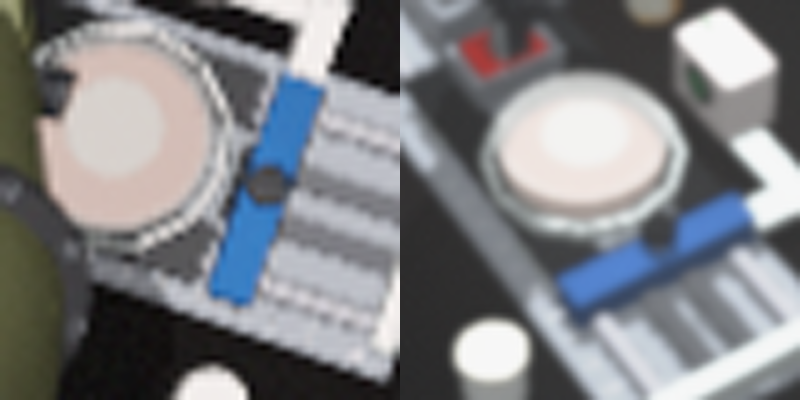

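```bash
python3 - <<'E'
from h import *
now=get_image('top')[:,:,::-1].copy();cv2.imwrite('pics/now.png',now)
n5=cv2.resize(now[155:250,240:380],None,fx=5.7,fy=5.7,interpolation=cv2.INTER_CUBIC)
t6=cv2.imread('pics/top6.png');t0=cv2.imread('pics/c1.png')
def sh(a,b,roi):
    x,y,w,h=roi;T=a[y:y+h,x:x+w];r=cv2.matchTemplate(b,T,cv2.TM_CCOEFF_NORMED);_,v,_,l=cv2.minMaxLoc(r);return v,l[0]-x,l[1]-y
v,dx,dy=sh(t6,n5,(430,200,100,150));print('top6->now',v,dx,dy)
T=(262,140,105,150);print(sh(t0,t6,T));v,dx,dy=sh(t0,n5,T);print('0->now',v,dx,dy)
cr=lambda p:(240+(p[0]+.5)/5.7-.5,155+(p[1]+.5)/5.7-.5)
print(np.linalg.norm(pix2world('top',cr((292+dx,213+dy)),.064)-pix2world('top',cr((292,213)),.064)))
# profiles along stage -y at lateral offset +-45 mm, gray/blue at z=.04
f=np.array([-.3353,-.9421]);l=np.array([.9421,-.3353]);st=np.array([.503,-.1315])
im0=cv2.imread('pics/top0.png').astype(np.float32);nw=now.astype(np.float32)
for im,nm in((im0,'t0'),(nw,'now')):
  P=[]
  for d in np.arange(-.03,.032,.003):
    q=np.array([np.r_[st+f*d+l*o,.042] for o in(-.05,-.045,-.04,.035,.04,.045)])
    w=world2pix('top',q).astype(np.float32);P.append(cv2.remap(im,w[:,:1],w[:,1:],cv2.INTER_LINEAR).mean((0,1)))
  print(nm);print(np.array(P).round().astype(int).tolist())
print(camera_params('top'))
E
```

```text
top6->now 0.9901619553565979 0 0
(0.9283257126808167, 168, 59)
0->now 0.9200326204299927 168 59
0.11372739487195892
t0
[[185, 178, 179], [188, 181, 183], [189, 183, 183], [184, 178, 178], [185, 178, 179], [191, 185, 186], [190, 184, 184], [181, 174, 174], [173, 161, 158], [166, 128, 100], [186, 122, 60], [194, 125, 58], [193, 125, 58], [193, 126, 58], [193, 126, 58], [192, 125, 60], [182, 127, 82], [168, 146, 135], [182, 176, 176], [185, 178, 179], [189, 183, 184]]
now
[[119, 118, 120], [114, 113, 114], [95, 93, 94], [89, 87, 88], [86, 84, 85], [87, 84, 85], [101, 98, 98], [135, 129, 130], [168, 155, 153], [165, 126, 99], [185, 120, 60], [192, 124, 57], [192, 124, 57], [192, 124, 57], [192, 124, 57], [190, 123, 59], [181, 126, 82], [166, 145, 135], [180, 174, 175], [183, 177, 178], [188, 181, 182]]
{'fx': 438.45009182470113, 'fy': 438.45009182470113, 'cx': 322.3229922266259, 'cy': 194.98909359221227, 'k1': 0.016920942488624337, 'rvec': array([ 2.14537453, -2.16361541,  0.11579511]), 'tvec': array([-0.06651183,  0.56021892,  1.58994027])}
```

```bash
python3 - <<'E'
from h import *
f=np.array([-.3353,-.9421]);l=np.array([.9421,-.3353]);st=np.array([.503,-.1315])
# rectified stage-aligned map of both pics, z=.038, 1 mm/px, along d -50..20 , lateral -70..70
d,o=np.meshgrid(np.arange(-50,21)*1e-3,np.arange(-70,71)*1e-3)
q=np.c_[st[0]+f[0]*d.ravel()+l[0]*o.ravel(),st[1]+f[1]*d.ravel()+l[1]*o.ravel(),np.full(d.size,.038)]
w=world2pix('top',q).astype(np.float32).reshape(*d.shape,2)
A=[]
for n in('top0','now'):
    a=cv2.remap(cv2.imread(f'pics/{n}.png'),w[...,0],w[...,1],cv2.INTER_LINEAR);A.append(cv2.resize(a,None,fx=4,fy=4,interpolation=cv2.INTER_CUBIC))
cv2.imwrite('pics/rect.png',np.hstack(A))
n5=cv2.imread('pics/top5.png');t0=cv2.resize(cv2.imread('pics/top0.png')[155:250,240:380],None,fx=4,fy=4,interpolation=cv2.INTER_CUBIC)
T=t0[110:195,185:258];_,v,_,L=cv2.minMaxLoc(cv2.matchTemplate(n5,T,cv2.TM_CCOEFF_NORMED));print(v,L[0]-185,L[1]-110,np.hypot(L[0]-185,L[1]-110)/np.hypot(168,59)*5.7/4*113.7)
E
```

```text
0.9696492552757263 28 9 26.762057779037875
```

View pics/rect.png

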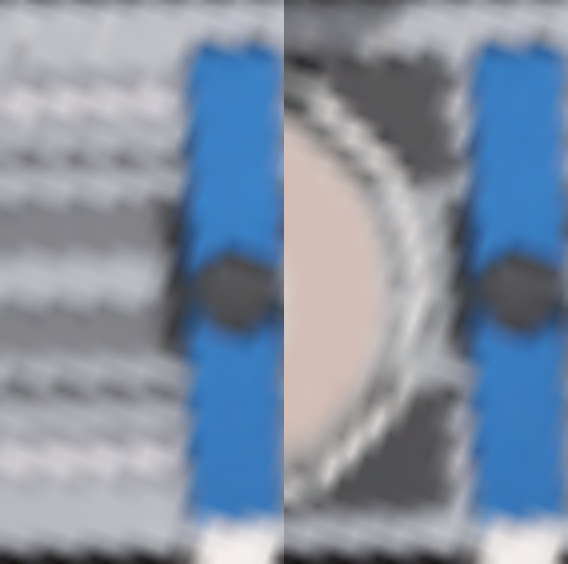

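The rubber pad (dark, left of the blue block) now meets the carriage's nose in the stage-aligned view (x≈447, y≈200–350). Carriage travel is 114 mm and the finger is slipping on the button, so the carriage is home. I'll lift straight up.

Request:
play_rows(steps=[[0,0,-0.1,0,0,0,1],[0,0,-0.1,0,0,0,1],[0,0,-0.1,0,0,0,1],[0,0,-0.2,0,0,0,1],[0,0,-0.4,0,0,0,1],[0,0,-0.6,0,0,0,1],[0,0,-0.6,0,0,0,1],[0,0,-0.6,0,0,0,1]])

```text
time: 11.8
ee_pos: [0.5535, 0.0109, 0.1676]
tool_rot: [-0.534, -3.094, 0.001]
wrist_force: [0.6, -0.0, 0.1]
opening: 0.0002
grasp_force: 0.0
```

Request:
play_rows(steps=[[0.5,0.5,-0.5,0,0,0,1],[0.5,0.8,0,0,0,0,1],[0.5,0.8,0,0,0,0,1],[0.5,0.8,0,0,0,0,1],[0.5,0.8,0,0,0,0,1],[0.3,0.4,0,0,0,0,1],[0,0,0,0,0,0,1],[0,0,0,0,0,0,1]])

```text
time: 12.6
ee_pos: [0.5034, 0.2027, 0.1866]
tool_rot: [-0.533, -3.096, 0.002]
wrist_force: [0.5, -0.4, 0.6]
opening: -0.0001
grasp_force: 0.0
```

```bash
python3 t.py .1; python3 - <<'E'
from h import *
now=get_image('top')[:,:,::-1].copy()
t0=cv2.imread('pics/top0.png')
a=cv2.resize(t0[155:250,240:380],None,fx=5.7,fy=5.7,interpolation=cv2.INTER_CUBIC);b=cv2.resize(now[155:250,240:380],None,fx=5.7,fy=5.7,interpolation=cv2.INTER_CUBIC)
T=a[140:290,262:367];_,v,_,L=cv2.minMaxLoc(cv2.matchTemplate(b,T,cv2.TM_CCOEFF_NORMED));print(v,L[0]-262,L[1]-140)
for c,im in(('top',now),('scene',get_image('scene')[:,:,::-1].copy())):
    i=im.astype(int);m=((i[:,:,2]>150)&(i[:,:,1]<90)&(i[:,:,0]<90)).astype(np.uint8)
    for q,s in zip(*[(lambda r:(r[3],r[2]))(cv2.connectedComponentsWithStats(m))][0]):
        if 40<s[4]<300: print(c,s[4],q,pix2world(c,q,.068))
E
```

```text
12.6 [0.5034 0.2027 0.1866] [[-0.9424, 0.3345, -0.0005], [0.3345, 0.9424, -0.0012], [0.0001, -0.0013, -1.0]] [ 0.53 -0.43  0.62] -8.677835940418736e-05 [-0.31  0.42 -0.17  1.78  0.08  0.94  0.71]
tip in stage axes from button start [-0.1113  0.0381]
units to target [-2.782 -0.953  2.166]
0.9317700862884521 168 59
top 104 [445.71153846 138.67307692] [ 0.75879447 -0.52470557  0.068     ]
top 110 [296.30909091 194.2       ] [0.5591905  0.02261394 0.068     ]
scene 131 [289.15267176 192.35877863] [0.55527178 0.02235837 0.068     ]
scene 198 [491.82323232 218.39393939] [ 0.8224281  -0.49681007  0.068     ]
```

```bash
python3 - <<'E'
from h import *
def tri(a,b):
    best=min(np.arange(.05,.09,.0005),key=lambda z:np.linalg.norm(pix2world('top',a,z)-pix2world('scene',b,z)))
    return best,np.linalg.norm(pix2world('top',a,best)-pix2world('scene',b,best))
print(tri((266.793,184.31),(271.513,170.903)),tri((296.309,194.2),(289.153,192.359)))
b=[]
for f in(0,1):
    im=cv2.imread('pics/scene0.png') if f==0 else get_image('scene')[:,:,::-1]
    c=world2pix('scene',[[.5955,.1295,.068] if f==0 else [.5573,.0225,.068]])[0]
    x,y=(c-20).astype(int);b.append(cv2.resize(im[y:y+40,x:x+40],(400,400),interpolation=cv2.INTER_CUBIC))
cv2.imwrite('pics/c9.png',np.hstack(b))
E
```

```text
(np.float64(0.06650000000000002), np.float64(0.0006541310733910729)) (np.float64(0.06450000000000002), np.float64(0.002634094507507088))
```

View pics/c9.png

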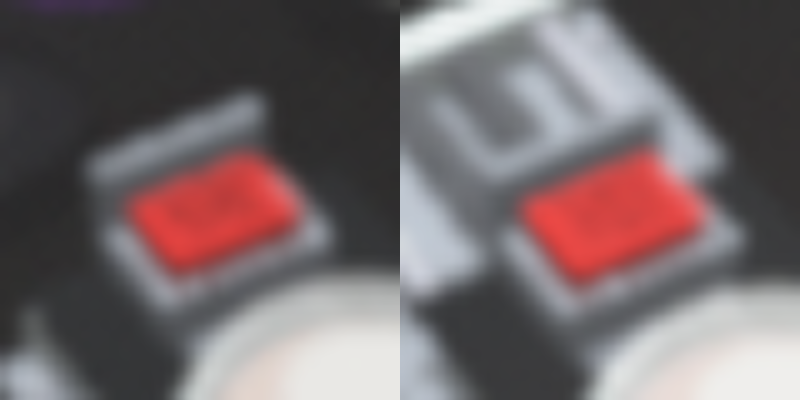

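The button stands up as it did at the start, the carriage is home and the robot touches nothing.

```bash
python3 -c "
from plant import *
print(hand_in())"
```

```text
the job is handed in; nothing more can be done
None
```

The job is handed in, though no verdict came back: the carriage slid about 114 mm to the blue stop with the button held down, the images show the button up again and the dish still on the carriage, and the arm is clear.

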